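# Hook the parts tote forward out of the wire shelf

### The arm

A 6-joint arm with a two-finger parallel gripper is mounted at the origin on a cart in front of the work surface, level with it; the furniture and walls round the work are solid. World frame = base frame: x ahead of the robot, y to its left, z up, the work surface at z = 0. Lengths are in m, angles in rad, forces in N, time in s.
With the tool pointing down it reaches from about 0.25 to 0.725 m from the base axis. Payload 4 kg.
Tool frame: the origin (TCP) lies midway between the tips of the shut fingers; the grasp point (between the pads) lies 19 mm behind it; z points along the fingers, y is the line along which they close (so a half turn about z gives the same grasp; the last joint's range is limited). The gripper opens to 85 mm and grips with 20 to 120 N. Pads are 22 mm wide; open, the fingers measure 114 mm over their backs; the gripper's body (76 mm by 85 mm) begins 54 mm behind the grasp point. The pads swing forward as they close: fully open they stand 13 mm farther back than shut.
Start: joints at [-1.115, 0.241, 0.005, 1.335, 0, 1.571], TCP at [0.22, -0.449, 0.197] pointing down, gripper open.
Joint ranges: [-2.72, 2.72], [-1.05, 1.87], [-1.09, 1.28], [-1.99, 2.15], [-1.42, 1.44], [-3.14, 3.14]. Speed limits (rad/s): [2.79, 2.79, 3.14, 3.14, 3.14, 3.14].

### API

Orientations are given as a unit quaternion [x, y, z, w].
In Python, from workcell import status, camera, get_calibration, ticket gives the robot as it stands.
- The arm moves only by the shell command python3 -m creep 'ROWS' [OPENING]. ROWS is JSON, a list of rows, each a list of 6 numbers: the shift along the world's x, y, z in cm, then the turn, a rotation vector about the world's x, y, z in degrees. A call has 1 to 8 rows; each row shifts and turns the commanded pose from where the row before left it; what a row does not reach is not made up. A row lasts 1/10 s, in which the tool goes at most 50 mm and 8.59 degrees, less where a joint would pass 70% of its speed; a pose out of reach is approached as far as the arm can. A call is refused whole if a number of a shift passes 5 or a number of a turn 8.59, either way. A call with a gripper value outside its range is refused whole. OPENING is the opening, from -1 (shut) to 1 (fully open), so that 0 is half open, set as the call begins (- or left out, the last holds). The fingers move at their own pace and stop on an object; the grip force is fixed at half the most. Time passes only in rows, so rows that do not move let the fingers close. It gives the time, the measured TCP pose, the force, the opening and the grip force at its end, in the units of the state.
- status.get_obs(): the state, without advancing time (a new reading comes with each control period).
- camera(name): name is "side" or "top"; returns the picture (400x640x3 uint8, red, green, blue); there is no depth.
- get_calibration(name): a dict with "fx", "fy", "cx", "cy" (pixels), "rvec" (rotation vector, rad) and "tvec" (3), from world to camera coordinates, as OpenCV has them. Camera axes: x right, y down, z forward; pixel columns grow to the right and rows downward; lengths in m; the calibration is good to about 2 mm. A picture is of the moment at which its call begins. get_calibration takes no time and is no camera call.
- ticket.job_done(): hands the job in; it is judged then, once.
The state is a dict: "clock": time; "joint_pos": joint angles; "joint_vel": joint speeds; "tau": joint torques, N m; "eef_pos": TCP position; "tool_rot": TCP orientation; "ft_force": force on the tool from outside, world axes, zero at the start; "ft_torque": the same for the moment, N m; "grip_width": finger opening in m; "grasp_force": force on a finger pad.
Only numpy, scipy, OpenCV 4.12 (cv2) and the standard library are available. Lean on these libraries where they do the work, as an engineer would, in place of code of your own. Each camera call takes 0.05 s, during which the arm holds its last target. There are 200 camera calls.

### The job

With the pull hook, held by its black handle, reach into the low wire shelf, drop the hook's tip behind the front wall of the grey tote and drag the tote gently forward until it squeezes the sprung rubber bumper at the mouth about half-way in, felt as a push back, never crushing it right home. Hold it there a moment, then ease off so that the tote stays against the bumper, lift the hook out and leave it standing upright on the table clear of the shelf. Do not touch the tote with the fingers, and leave the soap bar, dosing cup and timer where they are.

Things in the scene. Friction and masses are not known exactly. Their poses are not given: they have to be found in the camera images.
- hook_grip (a point): Grip point of the pull hook: centre of the upper part of its black upright handle, 24 mm (x) by 16 mm (y, pinch here). The hook stands by itself, this point 80 mm above its underside; handle top 104 mm. x points along the strip to the tip, z up. Flat steel strip 30 mm wide, level, 20 to 24 mm above the underside; heel block 50 x 36 x 20 mm below, reaching 38 mm behind the handle axis. 0.25 kg.
- hook_tip (a point): Bottom centre of the hook's bent-down tip: a plate 4 mm thick (x), 30 mm wide (y), reaching 20 mm below the strip. It lies 185 mm ahead (x) of the handle's axis and 80 mm below hook_grip. Same axes.
- bay: Low wire shelf, fixed. Origin: middle of its mouth at table height; x points into it, y left, z up. Floor 8 mm thick, sticking out 55 mm before the mouth; 150 mm clear between the sides, 252 mm deep; wire roof from the mouth back, underside 132 mm and top 140 mm above the table. The hook goes in below the roof; the hand stays before the mouth or above the roof.
- tote: Open grey tote in the shelf, 130 mm deep (x) by 128 wide (y) by 60 high; walls 4 mm, round rim 7 mm thick on top. Origin: bottom middle of its front face; x points to its rear. A bearing and a spool are fixed in its rear half; 55 mm behind the front wall are clear. It slides on the shelf floor; mass about 0.5 to 0.9 kg, some 2 to 6 N to drag, differing from run to run.
- tote_lip (a point): Middle of the top of the tote's front rim: tote x = 2 mm (2 mm behind its front face), 60 mm above its underside.
- bumper (a joint): How far the sprung rubber bumper is pushed in toward the robot, m: 0 free, 0.012 crushed home; about 1.5 N per mm. A black pad 50 mm wide, 6 to 54 mm above the shelf floor, on a dark bracket at the middle of the mouth. Its place is not measured: its free face stands 20 to 55 mm inside the mouth (shelf x), in the way of the tote's front wall.
- soap_bar: White soap bar 87 x 39 x 24 mm on the table left of the shelf; origin under its centre. Leave alone.
- dosing_cup: Pale blue dosing cup 57 mm across, 49 mm high, right of the shelf; origin under its centre. Leave alone.
- wash_timer: Round blue and white timer 66 mm across, 52 mm high, right of the shelf; origin under its centre. Leave alone.

How it is judged:
By the outcome, as a careful person would: the job done as asked, in the order asked, and still so for the second after the job is handed in, with the robot touching nothing.
It also fails if it takes over 70 s, if anything falls off the work surface, if the arm or the gripper's body presses on something with over 40 N, if the wrist force passes 120 N, or if a joint passes its speed limit or range.

## Working session

There is one attempt and no reset: what is moved stays moved. The work goes in short steps, Python scripts to look and compute and a shell command to move; the robot and the scene stay as the last step left them, time stands still between calls to the robot, and variables do not carry over. Pictures are saved under pics/ and viewed, at most 10 in all, crops included, and the job is handed in when it is done.

```bash
mkdir -p pics; ls
python3 - <<'E'
from workcell import status,camera,get_calibration
import cv2
for n in("side","top"):
    cv2.imwrite(f"pics/{n}0.png",camera(n)[:,:,::-1]); print(n,get_calibration(n))
o=status.get_obs(); print(o)
E
```

```text
pics
side {'fx': 365.11098030979366, 'fy': 365.11098030979366, 'cx': 315.67841643953085, 'cy': 196.3750302095468, 'rvec': array([ 2.26221232, -0.19837466,  0.08180022]), 'tvec': array([-0.56754855,  0.06028505,  0.94288725])}
top {'fx': 375.238118287596, 'fy': 375.238118287596, 'cx': 315.753720966764, 'cy': 197.44036543403072, 'rvec': array([ 2.14216737, -2.17204338,  0.14370596]), 'tvec': array([-0.07274327,  0.56540392,  0.92604008])}
{'clock': 0.1, 'joint_pos': array([-1.11500126e+00,  2.41349847e-01,  3.85467627e-03,  1.33519323e+00,
       -2.16605211e-05,  1.57080250e+00]), 'joint_vel': array([-0.00019671, -0.00329424,  0.00422568,  0.00028897,  0.00011751,
       -0.00051062]), 'tau': array([ 3.08797771e-04, -3.73138225e+01,  2.53010166e+01,  1.08636546e-02,
       -6.64403888e-05, -8.13484320e-06]), 'eef_pos': array([ 0.21980407, -0.44839277,  0.19599431]), 'tool_rot': array([ 9.74143817e-01,  2.25926819e-01, -2.24291244e-04, -9.19128799e-04]), 'ft_force': array([-0.30415584, -0.61737116,  0.03495733]), 'ft_torque': array([-0.00079152,  0.02401368,  0.02068497]), 'grasp_force': 0.0, 'grip_width': 0.08515763972547202}
```

View pics/side0.png

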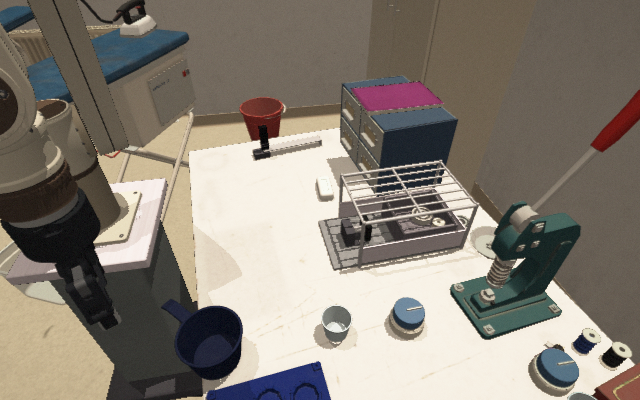

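View pics/top0.png

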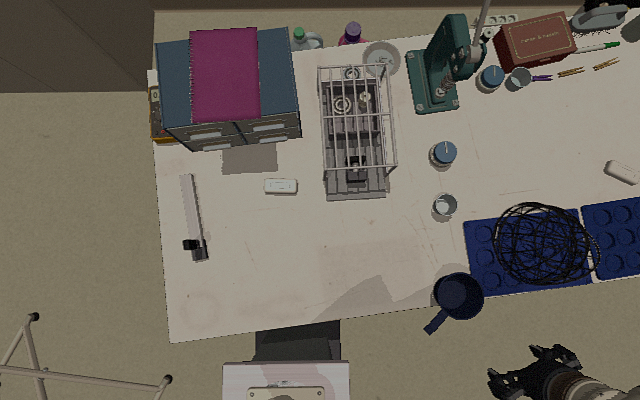

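The side view shows the hook at about (264,140) and the shelf mouth at about (345,240). In the top view the hook handle is at about (190,244), its tip at about (186,177), and the shelf mouth at about (356,180).

```bash
cat > h.py <<'E'
import numpy as np,cv2
from workcell import status,camera,get_calibration
def cal(n):
    c=get_calibration(n);K=np.array([[c['fx'],0,c['cx']],[0,c['fy'],c['cy']],[0,0,1]])
    return K,np.array(c['rvec'],float),np.array(c['tvec'],float)
def ray(n,u,v):
    K,r,t=cal(n);R=cv2.Rodrigues(r)[0]
    return -R.T@t,R.T@np.linalg.solve(K,[u,v,1.])
def onz(n,u,v,z):
    o,d=ray(n,u,v);return np.round(o+d*(z-o[2])/d[2],4)
def proj(n,p):
    K,r,t=cal(n);return cv2.projectPoints(np.array(p,float).reshape(-1,1,3),r,t,K,None)[0].reshape(-1,2).round(1)
def tri(a,b):
    o1,d1=ray("side",*a);o2,d2=ray("top",*b)
    s=np.linalg.lstsq(np.c_[d1,-d2],o2-o1,rcond=None)[0]
    p,q=o1+s[0]*d1,o2+s[1]*d2
    return ((p+q)/2).round(4),np.linalg.norm(p-q).round(4)
def crop(n,x0,x1,y0,y1,k,im=None):
    im=camera(n) if im is None else im
    return cv2.resize(im[y0:y1,x0:x1,::-1],None,fx=k,fy=k,interpolation=cv2.INTER_CUBIC)
E
python3 - <<'E'
from h import *
t=cv2.imread("pics/top0.png")[:,:,::-1];s=cv2.imread("pics/side0.png")[:,:,::-1]
a=crop("",170,220,165,270,5,t);b=crop("",310,410,55,205,4,t)
o=np.zeros((600,660,3),np.uint8);o[:525,:250]=a;o[:600,260:660]=b;cv2.imwrite("pics/c1.png",o)
a=crop("",245,330,115,165,4,s);b=crop("",310,480,155,270,4.5,s)
o=np.zeros((200+518,765,3),np.uint8);o[:200,:340]=a;o[200:200+b.shape[0],:b.shape[1]]=b;cv2.imwrite("pics/c2.png",cv2.resize(o,None,fx=.83,fy=.83))
E
```

```text
(no output)
```

View pics/c1.png

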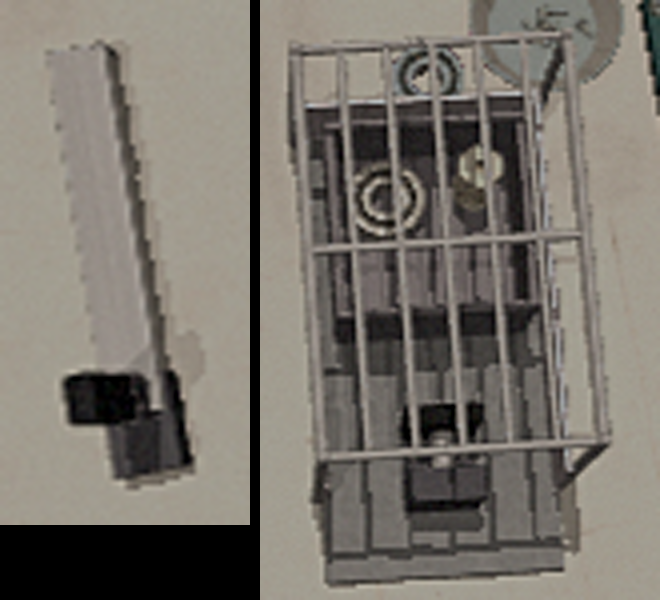

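View pics/c2.png

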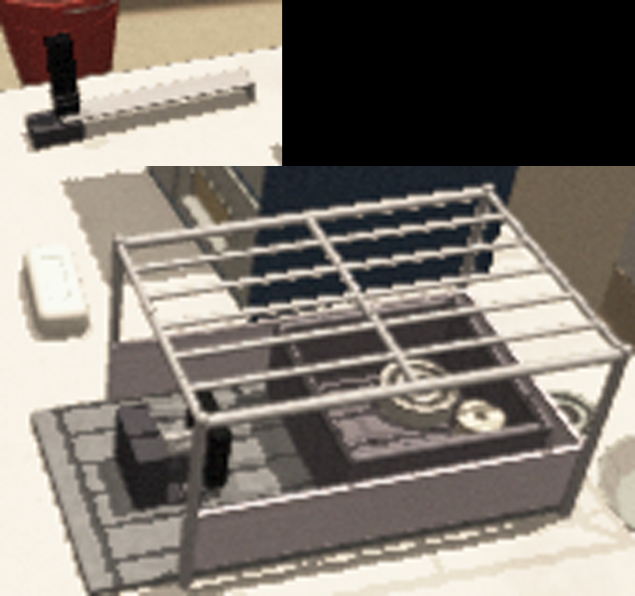

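The crops show the hook's strip pointing away from the robot, with the tip end at about (185,174) in the top view. The tote's front rim is at about row 132, and the bumper pad at about (364,157). I'll turn these into positions.

Run:
```python
from h import *
A=lambda x,y:(170+x/5-.4,165+y/5-.4)
B=lambda x,y:(310+(x-260)/4-.4,55+y/4-.4)
S1=lambda x,y:(245+x/3.32-.4,115+y/3.32-.4)
S2=lambda x,y:(310+x/3.735-.4,155+(y-166)/3.735-.4)
print("handle top tri",tri(S1(58,38),A(78,402)),onz("top",*A(78,402),.104),onz("side",*S1(58,38),.104))
print("strip end",onz("top",*A(76,46),.024),onz("side",*S1(250,77),.024),"L/R",onz("top",*A(48,50),.024),onz("top",*A(102,43),.024))
print("heel back corners",onz("top",*A(125,480),.02),onz("top",*A(190,465),.02))
print("floor front L,R top",onz("top",*B(327,555),.008),onz("top",*B(563,540),.008),"bot",onz("top",*B(327,585),0),onz("top",*B(563,570),0))
print("side floor L,R",onz("side",*S2(33,412),.008),onz("side",*S2(95,590),.0))
print("roof F L,R",onz("top",*B(315,455),.136),onz("top",*B(605,440),.136),"B",onz("top",*B(293,47),.136),onz("top",*B(570,37),.136))
print("side roof F L,R",onz("side",*S2(118,240),.136),onz("side",*S2(200,415),.136),"B",onz("side",*S2(487,190),.136),onz("side",*S2(625,350),.136))
print("tote front rim L,R",onz("top",*B(337,310),.068),onz("top",*B(543,303),.068),"back",onz("top",*B(330,122),.068),onz("top",*B(522,115),.068))
print("side rim L,R",onz("side",*S2(275,328),.068),onz("side",*S2(352,463),.068))
print("pad rear L,R",onz("top",*B(407,404),.062),onz("top",*B(483,402),.062),"side",onz("side",*S2(228,425),.062))
print("bracket front",onz("top",*B(407,505),.0),onz("top",*B(407,465),.062))
```

```text
handle top tri (array([0.4494, 0.2284, 0.1005]), np.float64(0.0038)) [0.4475 0.2272 0.104 ] [0.4513 0.222  0.104 ]
strip end [0.633  0.2611 0.024 ] [0.6343 0.2545 0.024 ] L/R [0.6311 0.2757 0.024 ] [0.6344 0.2476 0.024 ]
heel back corners [0.4082 0.2307 0.02  ] [0.4153 0.1977 0.02  ]
floor front L,R top [ 0.5786 -0.1089  0.008 ] [ 0.5865 -0.2655  0.008 ] bot [ 0.5595 -0.1088  0.    ] [ 0.5674 -0.2663  0.    ]
side floor L,R [ 0.5635 -0.1135  0.008 ] [ 0.5744 -0.2631  0.    ]
roof F L,R [ 0.6193 -0.0986  0.136 ] [ 0.626  -0.2674  0.136 ] B [ 0.8695 -0.0895  0.136 ] [ 0.8738 -0.2565  0.136 ]
side roof F L,R [ 0.6204 -0.101   0.136 ] [ 0.6286 -0.2632  0.136 ] B [ 0.8709 -0.0911  0.136 ] [ 0.8797 -0.2549  0.136 ]
tote front rim L,R [ 0.727 -0.116  0.068] [ 0.7299 -0.2469  0.068 ] back [ 0.8522 -0.1138  0.068 ] [ 0.8554 -0.2379  0.068 ]
side rim L,R [ 0.723  -0.1252  0.068 ] [ 0.7295 -0.251   0.068 ]
pad rear L,R [ 0.6669 -0.1595  0.062 ] [ 0.6675 -0.2077  0.062 ] side [ 0.6692 -0.2015  0.062 ]
bracket front [ 0.6128 -0.1634  0.    ] [ 0.6276 -0.1585  0.062 ]
```

The shelf mouth is at about (0.621, -0.184) with a yaw of about 2.2°. The tote's front rim is at x≈0.726 and the bumper's free face at x≈0.667, which is 46 mm in and within the stated 20–55 mm. The hook handle is at about (0.449, 0.225) with a yaw of about 9.8°. Next I move to above the handle.

```bash
python3 -m creep '[[2,4,1,0,0,8.5],[2,4,1,0,0,8.5],[2,4,1,0,0,8.5],[2,4,1,0,0,8.5],[2,4,1,0,0,8.5],[2,4,1,0,0,8.5],[2,4,1,0,0,8.5],[2,4,1,0,0,8.5]]' 1
python3 -m creep '[[2,4,1,0,0,8.5],[2,4,1,0,0,8.5],[0.5,4.6,0,0,0,8.5],[0.5,4.6,0,0,0,8.5],[0.5,4.6,0,0,0,8.5],[0.5,4.6,0,0,0,8.5],[0.5,4.6,0,0,0,8.5],[0.4,4.5,0,0,0,8.5]]'
python3 -m creep '[[0,0,-4,0,0,8.5],[0,0,-4,0,0,8.5],[0,0,-3,0,0,8.5],[0,0,0,0,0,2.2],[0,0,0,0,0,0],[0,0,0,0,0,0]]'
```

```text
clock: 0.9
eef_pos: [0.3802, -0.1272, 0.277]
tool_rot: [0.679, 0.734, -0.0, -0.0]
ft_force: [0.5, -0.4, 0.5]
grip_width: 0.0855
grasp_force: 0.0
clock: 1.7
eef_pos: [0.4488, 0.228, 0.2964]
tool_rot: [0.152, 0.988, -0.0, -0.0]
ft_force: [0.8, -0.5, 0.5]
grip_width: 0.0853
grasp_force: 0.0
clock: 2.3
eef_pos: [0.4493, 0.2262, 0.187]
tool_rot: [-0.085, 0.996, 0.0, 0.0]
ft_force: [0.4, 0.1, 0.5]
grip_width: 0.0854
grasp_force: 0.0
```

Run:
```python
from h import *
a=crop("side",180,340,40,180,3);b=crop("top",140,260,150,290,3)
o=np.zeros((420,840,3),np.uint8);o[:,:480]=a;o[:,480:]=b;cv2.imwrite("pics/g1.png",cv2.resize(o,None,fx=.95,fy=.95))
```

```text
(no output)
```

View pics/g1.png

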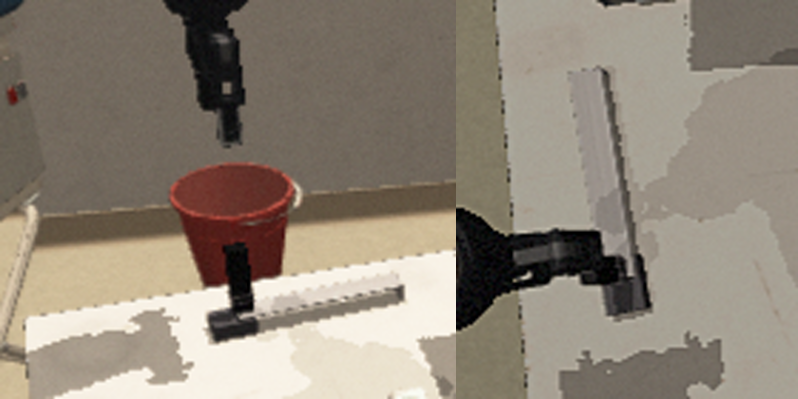

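The fingers at (230,140) in the side crop line up with the handle's axis, so I descend and grip.

```bash
python3 -m creep '[[0,0,-3,0,0,0],[0,0,-3,0,0,0],[0,0,-2.5,0,0,0],[0,0,-2.5,0,0,0],[0,0,-2,0,0,0],[0,0,-1,0,0,0],[0,0,0,0,0,0],[0,0,0,0,0,0]]'
python3 -m creep '[[0,0,0,0,0,0],[0,0,0,0,0,0],[0,0,0,0,0,0],[0,0,0,0,0,0],[0,0,0,0,0,0],[0,0,0,0,0,0],[0,0,0,0,0,0],[0,0,0,0,0,0]]' -1
python3 -m creep '[[0,0,1,0,0,0],[0,0,2,0,0,0],[0,0,3,0,0,0],[0,0,3,0,0,0],[0,0,2,0,0,0],[0,0,0,0,0,0],[0,0,0,0,0,0]]'
python3 - <<'E'
from h import *
a=crop("side",200,360,40,180,3);b=crop("top",140,260,150,290,3)
o=np.zeros((420,840,3),np.uint8);o[:,:480]=a;o[:,480:]=b;cv2.imwrite("pics/g2.png",cv2.resize(o,None,fx=.95,fy=.95))
E
```

```text
clock: 3.2
eef_pos: [0.45, 0.2264, 0.0478]
tool_rot: [-0.085, 0.996, 0.0, 0.001]
ft_force: [0.2, 0.1, 0.5]
grip_width: 0.0854
grasp_force: 0.0
clock: 4.0
eef_pos: [0.4494, 0.2259, 0.0472]
tool_rot: [-0.085, 0.996, -0.0, 0.0]
ft_force: [-0.3, -2.4, 4.8]
grip_width: 0.0149
grasp_force: 59.9
clock: 4.7
eef_pos: [0.4487, 0.2261, 0.1563]
tool_rot: [-0.086, 0.996, 0.0, -0.0]
ft_force: [0.5, -0.8, -4.0]
grip_width: 0.0144
grasp_force: 59.2
```

View pics/g2.png

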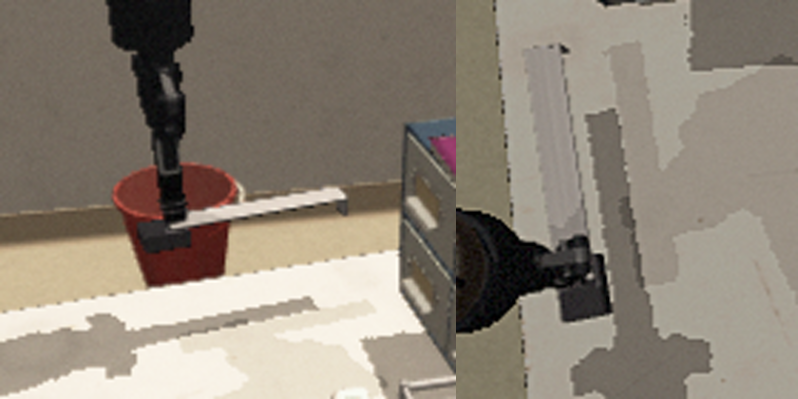

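The hook is held level, with the strip end at about (172,166) in the full top image. I'll check its pose in the hand against the expected projection.

Run:
```python
from h import *
print(onz("top",172.1,166.1,.133), tri((320.4-.5,107),(172.1,166.1)), proj("side",[[.633,.258,.133],[.632,.258,.109]]),proj("top",[.633,.258,.133]))
```

```text
[0.63   0.2533 0.133 ] (array([0.6319, 0.2528, 0.1342]), np.float64(0.0043)) [[319.3 106.7]
 [319.  113.8]] [[170.1 164.9]]
```

```bash
python3 -m creep '[[-1.5,-1,0,0,0,-1],[-1.5,-3,0,0,0,-1],[-0.5,-4.2,0,0,0,-1],[0,-4.4,0,0,0,-1],[0,-4.4,0,0,0,-1],[0,-4.4,0,0,0,-1],[0,-4.4,0,0,0,-1],[0,-4.4,0,0,0,0]]'
python3 -m creep '[[0,-4.4,0,0,0,0],[0,-4,-0.5,0,0,0],[0,-2.2,-0.8,0,0,0],[0,-1,-0.8,0,0,0],[0,0,0,0,0,0],[0,0,0,0,0,0],[0,0,0,0,0,0]]'
python3 - <<'E'
from h import *
a=crop("side",260,480,150,270,3);b=crop("top",300,410,50,230,2)
o=np.zeros((720,660,3),np.uint8);o[:360]=a;o[360:,:220]=b;o[360:720,220:660]=0
cv2.imwrite("pics/g3.png",cv2.resize(np.vstack([a,np.zeros((0,660,3),np.uint8)]),None,fx=1,fy=1))
b=crop("top",300,410,50,230,3); o=np.zeros((540,800,3),np.uint8); o[:,:330]=b; o[:256,330:800]=cv2.resize(a,(470,256)); cv2.imwrite("pics/g3.png",o)
E
```

```text
clock: 5.6
eef_pos: [0.4126, -0.0774, 0.1554]
tool_rot: [-0.025, 1.0, 0.0, -0.001]
ft_force: [1.0, -0.0, -2.2]
grip_width: 0.0144
grasp_force: 59.1
clock: 6.3
eef_pos: [0.4141, -0.1906, 0.1358]
tool_rot: [-0.026, 1.0, 0.0, -0.0]
ft_force: [-0.3, 1.3, -2.7]
grip_width: 0.0149
grasp_force: 59.1
```

View pics/g3.png

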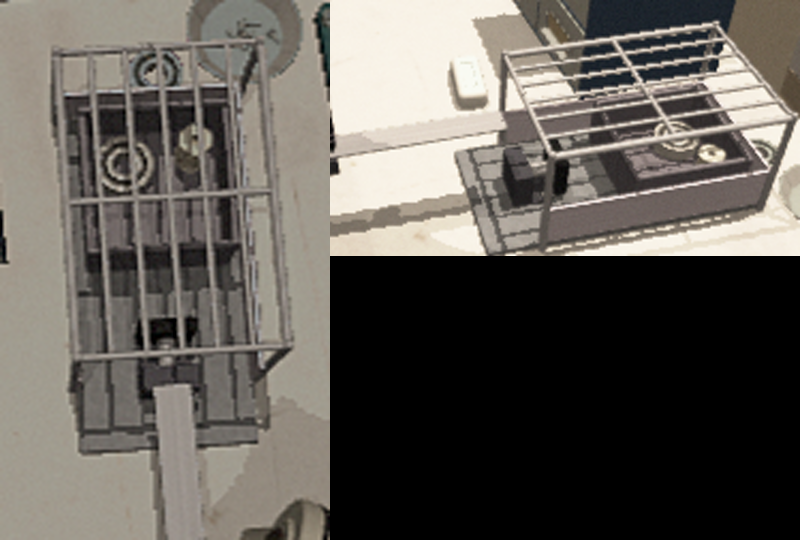

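The strip points straight into the mouth, with its end at about (357,179) in the top image, and it is below the roof and above the bumper. Next I advance over the tote's front wall.

```bash
python3 -m creep '[[1,0,0,0,0,0],[2,0.1,0,0,0,0],[2.3,0.1,0,0,0,0],[2.3,0.1,0,0,0,0],[2.3,0.1,0,0,0,0],[2.2,0.1,0,0,0,0],[1.5,0.05,0,0,0,0],[0.8,0,0,0,0,0]]'
python3 -m creep '[[0,0,0,0,0,0],[0,0,0,0,0,0],[0,0,0,0,0,0]]'
python3 - <<'E'
from h import *
a=crop("side",300,480,150,260,2.6);b=crop("top",300,410,50,230,3)
o=np.zeros((540,800,3),np.uint8); o[:,:330]=b; o[:286,330:798]=a; cv2.imwrite("pics/g4.png",o)
print(proj("top",[[.745,-.178,.112],[.726,-.18,.068]]))
E
```

```text
clock: 7.25
eef_pos: [0.5602, -0.1859, 0.1355]
tool_rot: [-0.025, 1.0, -0.0, 0.0]
ft_force: [-0.1, -0.1, -1.7]
grip_width: 0.015
grasp_force: 59.2
clock: 7.55
eef_pos: [0.5573, -0.1864, 0.1358]
tool_rot: [-0.024, 1.0, 0.0, -0.0]
ft_force: [-0.6, -0.4, -2.7]
grip_width: 0.0148
grasp_force: 59.2
[[354.9 119.2]
 [354.1 132.2]]
```

View pics/g4.png

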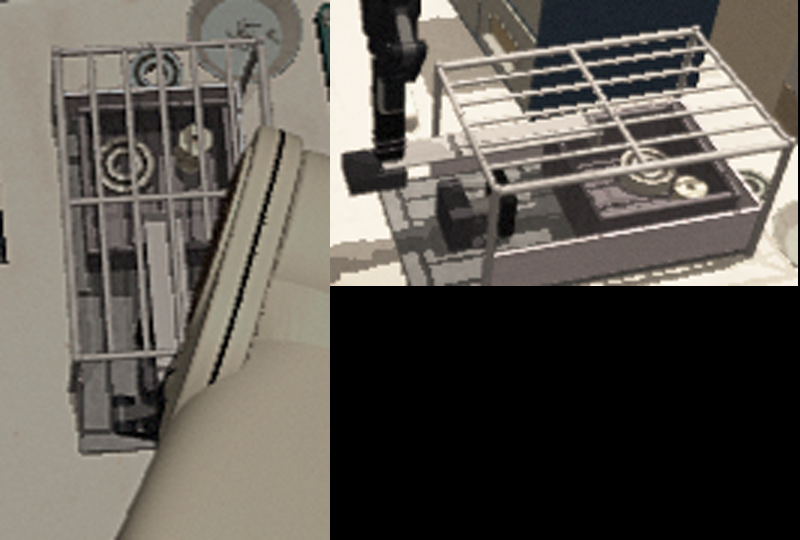

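Run:
```python
from h import *
print(onz("top",353.3,122.8,.112),onz("top",357.3,178.5,.113))
s=lambda x,y:(300+(x-330)/2.6-.4,150+y/2.6-.4)
print(proj("side",[[.745,-.194,.112],[.745,-.164,.112],[.745,-.164,.088]])-[300,150])
for p in [(605,108),(625,135)]: print(onz("side",*s(*p),.112))
```

```text
[ 0.7359 -0.1738  0.112 ] [ 0.5985 -0.1795  0.113 ]
[[104.4  51.4]
 [ 99.8  43. ]
 [ 98.3  50.9]]
[ 0.7601 -0.1598  0.112 ]
[ 0.7639 -0.1979  0.112 ]
```

The top view puts the tip only just past the rim, while the kinematics say it is 8 mm clear. There are 55 mm free behind the wall, so I go 14 mm further in and lower while watching the force.

```bash
python3 -m creep '[[0.7,0,0,0,0,0],[0.7,0.1,0,0,0,0],[0,0,0,0,0,0],[0,0,-0.6,0,0,0],[0,0,-0.6,0,0,0],[0,0,-0.5,0,0,0],[0,0,0,0,0,0]]'
python3 -m creep '[[0,0,-0.5,0,0,0],[0,0,-0.4,0,0,0],[0,0,-0.4,0,0,0],[0,0,-0.2,0,0,0],[0,0,0,0,0,0],[0,0,0,0,0,0]]'
```

```text
clock: 8.35
eef_pos: [0.571, -0.1851, 0.1173]
tool_rot: [-0.025, 1.0, 0.0, -0.001]
ft_force: [-0.6, 0.9, -2.1]
grip_width: 0.0149
grasp_force: 59.2
clock: 8.95
eef_pos: [0.5721, -0.1855, 0.1038]
tool_rot: [-0.025, 1.0, -0.0, 0.0]
ft_force: [-0.3, -0.2, -2.2]
grip_width: 0.0148
grasp_force: 59.2
```

```bash
python3 -m creep '[[-0.5,0,-0.3,0,0,0],[-0.5,0,0,0,0,0],[-0.4,-0.1,0,0,0,0],[-0.3,0,0,0,0,0],[0,0,0,0,0,0],[0,0,0,0,0,0]]'
python3 -m creep '[[-0.2,0,0,0,0,0],[-0.2,0,0,0,0,0],[-0.2,0,0,0,0,0],[-0.2,-0.1,0,0,0,0],[0,0,0,0,0,0]]'
python3 -m creep '[[-0.2,0,0,0,0,0],[-0.2,0,0,0,0,0],[-0.2,0,0,0,0,0],[-0.2,0,0,0,0,0],[0,0,0,0,0,0]]'
```

```text
clock: 9.55
eef_pos: [0.5552, -0.1865, 0.1011]
tool_rot: [-0.025, 1.0, -0.0, 0.0]
ft_force: [0.4, -0.2, -2.3]
grip_width: 0.0145
grasp_force: 59.2
clock: 10.05
eef_pos: [0.5474, -0.1874, 0.1009]
tool_rot: [-0.025, 1.0, 0.0, 0.0]
ft_force: [1.2, 0.3, -3.3]
grip_width: 0.0145
grasp_force: 59.1
clock: 10.55
eef_pos: [0.5388, -0.1875, 0.1009]
tool_rot: [-0.024, 1.0, -0.0, -0.0]
ft_force: [1.8, -0.3, -3.2]
grip_width: 0.0148
grasp_force: 59.1
```

```bash
python3 -m creep '[[-0.3,0,0,0,0,0],[-0.3,0,0,0,0,0],[-0.3,0,0,0,0,0],[-0.3,-0.1,0,0,0,0],[-0.3,0,0,0,0,0]]'
python3 -m creep '[[-0.3,0,0,0,0,0],[-0.3,0,0,0,0,0],[-0.3,-0.1,0,0,0,0],[-0.2,0,0,0,0,0],[-0.2,0,0,0,0,0]]'
python3 - <<'E'
from h import *
a=crop("side",300,480,150,260,4); cv2.imwrite("pics/g5.png",a)
E
```

```text
clock: 11.05
eef_pos: [0.5239, -0.1885, 0.1009]
tool_rot: [-0.025, 1.0, 0.0, 0.0]
ft_force: [2.7, 0.3, -3.6]
grip_width: 0.0147
grasp_force: 59.0
clock: 11.55
eef_pos: [0.511, -0.1895, 0.1009]
tool_rot: [-0.025, 1.0, -0.0, 0.0]
ft_force: [3.3, 0.5, -2.3]
grip_width: 0.0148
grasp_force: 59.0
```

View pics/g5.png

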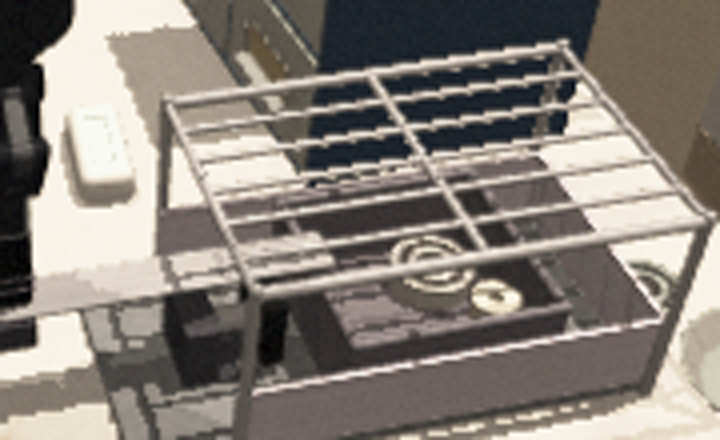

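The tote is following the hook, its front rim corner now at about (386,237) in the side image, with a drag of about 3 N. I creep toward the bumper, which should be about 20 mm away.

```bash
python3 -m creep '[[-0.2,0,0,0,0,0],[-0.2,0,0,0,0,0],[-0.2,0,0,0,0,0],[-0.2,0,0,0,0,0],[-0.2,0,0,0,0,0]]'
python3 -m creep '[[-0.1,0,0,0,0,0],[-0.1,0,0,0,0,0],[-0.1,0,0,0,0,0]]'
python3 -m creep '[[-0.1,0,0,0,0,0],[-0.1,0,0,0,0,0]]'
```

```text
clock: 12.1
eef_pos: [0.501, -0.1895, 0.1008]
tool_rot: [-0.025, 1.0, -0.0, 0.0]
ft_force: [3.4, -0.1, -4.1]
grip_width: 0.0149
grasp_force: 59.0
clock: 12.4
eef_pos: [0.4981, -0.1895, 0.1008]
tool_rot: [-0.025, 1.0, -0.0, 0.0]
ft_force: [3.6, -0.0, -3.4]
grip_width: 0.0153
grasp_force: 59.0
clock: 12.6
eef_pos: [0.4961, -0.1895, 0.1008]
tool_rot: [-0.025, 1.0, -0.0, 0.0]
ft_force: [3.5, 0.6, -2.6]
grip_width: 0.0145
grasp_force: 59.0
```

```bash
for i in 1 2 3; do :; done
python3 -m creep '[[-0.1,0,0,0,0,0],[-0.1,0,0,0,0,0]]'
python3 -m creep '[[-0.1,0,0,0,0,0],[-0.1,0,0,0,0,0]]'
python3 -m creep '[[-0.1,0,0,0,0,0]]'
```

```text
clock: 12.8
eef_pos: [0.494, -0.1895, 0.1008]
tool_rot: [-0.025, 1.0, -0.0, -0.0]
ft_force: [2.8, -0.3, -3.0]
grip_width: 0.0146
grasp_force: 59.0
clock: 13.0
eef_pos: [0.492, -0.1895, 0.1008]
tool_rot: [-0.025, 1.0, -0.0, 0.0]
ft_force: [2.9, -1.4, -3.8]
grip_width: 0.0147
grasp_force: 59.0
clock: 13.1
eef_pos: [0.491, -0.1895, 0.1008]
tool_rot: [-0.025, 1.0, -0.0, 0.0]
ft_force: [2.8, 0.1, -3.4]
grip_width: 0.0147
grasp_force: 59.0
```

```bash
python3 -m creep '[[-0.1,0,0,0,0,0],[-0.1,0,0,0,0,0]]' | grep -E "eef|force"
python3 -m creep '[[-0.1,0,0,0,0,0],[-0.1,0,0,0,0,0]]'| grep -E "eef|force"
```

```text
eef_pos: [0.4893, -0.1895, 0.1008]
ft_force: [4.4, -0.6, -4.2]
grasp_force: 58.9
eef_pos: [0.4877, -0.1895, 0.1009]
ft_force: [6.1, 0.6, -4.5]
grasp_force: 58.8
```

Contact came at about x = 0.490, and the force suggests the bumper is about 2 mm in. I want roughly 12 N total.

```bash
python3 -m creep '[[-0.1,0,0,0,0,0],[-0.1,0,0,0,0,0],[0,0,0,0,0,0]]' | grep -E "eef|force"
python3 -m creep '[[-0.1,0,0,0,0,0],[0,0,0,0,0,0]]'| grep -E "eef|force|rot"
```

```text
eef_pos: [0.4862, -0.1895, 0.1009]
ft_force: [6.6, -0.2, -6.0]
grasp_force: 58.7
eef_pos: [0.4855, -0.1895, 0.1009]
tool_rot: [-0.025, 1.0, -0.0, 0.001]
ft_force: [8.0, 0.0, -6.3]
grasp_force: 58.6
```

```bash
python3 -m creep '[[-0.1,0,0,0,0,0],[0,0,0,0,0,0]]' | grep -E "eef|force"
python3 -m creep '[[-0.1,0,0,0,0,0],[0,0,0,0,0,0]]'| grep -E "eef|force|rot"
```

```text
eef_pos: [0.4848, -0.1895, 0.1009]
ft_force: [9.1, 0.6, -7.0]
grasp_force: 58.5
eef_pos: [0.4841, -0.1895, 0.1009]
tool_rot: [-0.025, 1.0, -0.0, 0.002]
ft_force: [8.5, -0.1, -7.1]
grasp_force: 58.5
```

Run:
```python
from h import *
a=crop("side",300,420,175,265,3.3);b=crop("top",300,410,90,220,3)
o=np.zeros((400,780,3),np.uint8); o[:a.shape[0],:a.shape[1]]=a; o[:390,420:750]=b; cv2.imwrite("pics/g6.png",o)
```

```text
(no output)
```

View pics/g6.png

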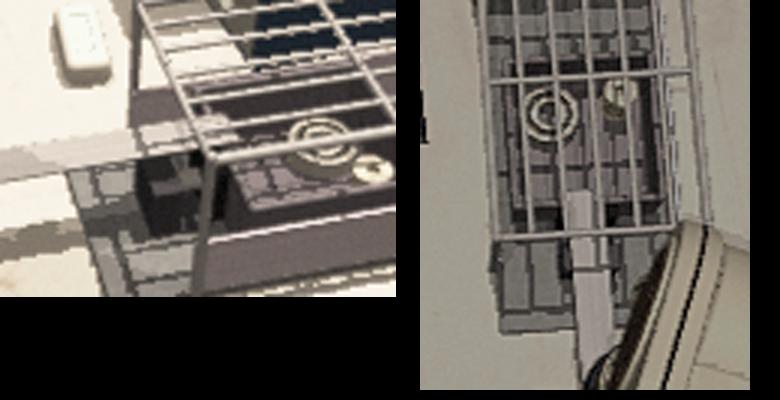

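The tote is against the bumper, with its front rim at about row 158 in the top image. The force puts the bumper 4–5 mm in, so I add a little and hold.

```bash
python3 -m creep '[[-0.1,0,0,0,0,0],[-0.05,0,0,0,0,0],[0,0,0,0,0,0],[0,0,0,0,0,0]]' | grep -E "eef|force"
python3 -m creep '[[0,0,0,0,0,0],[0,0,0,0,0,0],[0,0,0,0,0,0],[0,0,0,0,0,0]]'| grep -E "eef|force|rot"
python3 -m creep '[[0,0,0,0,0,0],[0,0,0,0,0,0],[0,0,0,0,0,0],[0,0,0,0,0,0]]'| grep -E "eef|force|rot"
```

```text
eef_pos: [0.4832, -0.1895, 0.1009]
ft_force: [10.0, -0.0, -7.9]
grasp_force: 58.4
eef_pos: [0.4832, -0.1896, 0.1009]
tool_rot: [-0.025, 1.0, -0.0, 0.002]
ft_force: [10.4, 1.4, -7.9]
grasp_force: 58.4
eef_pos: [0.4832, -0.1896, 0.101]
tool_rot: [-0.025, 1.0, -0.0, 0.002]
ft_force: [10.9, 0.9, -8.9]
grasp_force: 58.4
```

```bash
python3 -m creep '[[-0.05,0,0,0,0,0],[0,0,0,0,0,0],[0,0,0,0,0,0],[0,0,0,0,0,0],[0,0,0,0,0,0],[0,0,0,0,0,0]]' | grep -E "eef|force"
python3 -m creep '[[0.1,0,0,0,0,0],[0.1,0,0,0,0,0],[0.1,0,0,0,0,0],[0.1,0,0,0,0,0]]'| grep -E "eef|force"
python3 -m creep '[[0.1,0,0,0,0,0],[0.1,0,0,0,0,0],[0.1,0,0,0,0,0],[0.1,0,0,0,0,0]]'| grep -E "eef|force"
python3 -m creep '[[0.1,0,0,0,0,0],[0.1,0,0,0,0,0],[0.1,0,0,0,0,0],[0.1,0,0,0,0,0],[0,0,0,0,0,0]]'| grep -E "eef|force"
```

```text
eef_pos: [0.4829, -0.1896, 0.1009]
ft_force: [11.2, -0.5, -7.5]
grasp_force: 58.4
eef_pos: [0.4852, -0.1895, 0.1008]
ft_force: [5.1, -0.6, -4.3]
grasp_force: 58.8
eef_pos: [0.4873, -0.1895, 0.1008]
ft_force: [0.7, -0.0, -2.1]
grasp_force: 59.2
eef_pos: [0.492, -0.1894, 0.1007]
ft_force: [-0.3, -0.1, -2.0]
grasp_force: 59.3
```

The hook is free of the rim. I shift a little further back, lift, and withdraw.

```bash
python3 -m creep '[[0.3,0,0,0,0,0],[0.3,0,0,0,0,0],[0,0,0,0,0,0],[0,0,0.4,0,0,0],[0,0,0.6,0,0,0],[0,0,0.8,0,0,0],[0,0,0.8,0,0,0],[0,0,0.8,0,0,0]]' | grep -E "eef|force"
python3 -m creep '[[0,0,0,0,0,0],[0,0,0,0,0,0],[-1,0,0,0,0,0],[-2,-0.1,0,0,0,0],[-2,-0.1,0,0,0,0],[-2,0,0,0,0,0],[-2,-0.1,0,0,0,0],[-1.2,0,0,0,0,0]]'| grep -E "eef|force"
python3 -m creep '[[0,0,1,0,0,0],[0,2,1,0,0,0],[0,4,0,0,0,1],[0,4.4,0,0,0,1],[0,4.4,0,0,0,1],[0,4.4,0,0,0,1],[0,4.4,0,0,0,1],[0,4.4,0,0,0,1]]'| grep -E "eef|force"
python3 -m creep '[[0.5,4.4,0,0,0,1],[1,4.4,0,0,0,0],[1.5,3,0,0,0,0],[1.5,2,0,0,0,0],[0,0,0,0,0,0],[0,0,0,0,0,0]]'
python3 - <<'E'
from h import *
cv2.imwrite("pics/g7.png",camera("side")[:,:,::-1]); t=camera("top"); cv2.imwrite("pics/g7t.png",t[:,:,::-1])
# soap/cup/tote check vs first pictures by difference
for n,m in(("side0","g7"),("top0","g7t")):
    d=np.abs(cv2.imread(f"pics/{n}.png").astype(int)-cv2.imread(f"pics/{m}.png")).max(2)
    for k,b in {"side0":{"soap":(315,335,175,200),"cup":(320,352,303,345),"timer":(388,426,295,336)},"top0":{"soap":(262,300,177,196),"cup":(430,458,192,218),"timer":(428,458,138,168)}}[n].items():
        print(n,k,np.percentile(d[b[2]:b[3],b[0]:b[1]],[50,90]))
E
```

```text
eef_pos: [0.4983, -0.1896, 0.1359]
ft_force: [0.6, -0.9, -2.8]
grasp_force: 59.3
eef_pos: [0.3934, -0.192, 0.1343]
ft_force: [-0.0, -0.0, -2.4]
grasp_force: 59.3
eef_pos: [0.3971, 0.0899, 0.1559]
ft_force: [0.4, -0.9, -2.4]
grasp_force: 59.4
clock: 20.6
eef_pos: [0.4414, 0.2264, 0.1549]
tool_rot: [-0.086, 0.996, -0.0, -0.0]
ft_force: [-0.6, 0.4, -2.7]
grip_width: 0.0147
grasp_force: 59.4
side0 soap [ 1.  12.3]
side0 cup [2. 5.]
side0 timer [2. 5.]
top0 soap [6. 9.]
top0 cup [6. 8.]
top0 timer [6. 8.]
```

The soap, cup and timer haven't moved. I lower the hook and feel for the table.

```bash
python3 -m creep '[[0,0,-2,0,0,0],[0,0,-2.5,0,0,0],[0,0,-2.5,0,0,0],[0,0,-1.8,0,0,0],[0,0,-1,0,0,0],[0,0,-0.5,0,0,0],[0,0,0,0,0,0],[0,0,0,0,0,0]]'| grep -E "eef|force"
python3 -m creep '[[0,0,-0.1,0,0,0],[0,0,-0.1,0,0,0],[0,0,0,0,0,0]]'| grep -E "eef|force"
```

```text
eef_pos: [0.4419, 0.2258, 0.0528]
ft_force: [-0.1, -0.1, -2.5]
grasp_force: 59.4
eef_pos: [0.4412, 0.2257, 0.0501]
ft_force: [-0.2, -0.3, -2.4]
grasp_force: 59.4
```

```bash
python3 -m creep '[[0,0,-0.1,0,0,0],[0,0,-0.1,0,0,0],[0,0,0,0,0,0]]'| grep -E "eef|force"
python3 -m creep '[[0,0,-0.1,0,0,0],[0,0,0,0,0,0]]'| grep -E "eef|force"
```

```text
eef_pos: [0.4409, 0.2255, 0.0476]
ft_force: [0.3, -0.4, -2.4]
grasp_force: 59.4
eef_pos: [0.4411, 0.2255, 0.0472]
ft_force: [-1.5, -0.9, 1.1]
grasp_force: 59.8
```

```bash
python3 -m creep '[[0,0,0,0,0,0],[0,0,0,0,0,0],[0,0,0,0,0,0],[0,0,0,0,0,0],[0,0,0,0,0,0],[0,0,0,0,0,0],[0,0,0,0,0,0],[0,0,0,0,0,0]]' 1| grep -E "eef|force|width"
python3 -m creep '[[0,0,1,0,0,0],[0,0,2,0,0,0],[0,0,4,0,0,0],[0,0,4,0,0,0],[0,0,4,0,0,0],[0,0,3,0,0,0],[0,0,0,0,0,0],[0,0,0,0,0,0]]'| grep -E "eef|force|width"
python3 -m creep '[[-2,-4,0,0,0,0],[-2,-4,0,0,0,0],[-2,-4,0,0,0,0],[-1,-4,0,0,0,0],[0,0,0,0,0,0],[0,0,0,0,0,0],[0,0,0,0,0,0],[0,0,0,0,0,0]]'
python3 - <<'E'
from h import *
s=camera("side");t=camera("top");cv2.imwrite("pics/e_s.png",s[:,:,::-1]);cv2.imwrite("pics/e_t.png",t[:,:,::-1])
# standing check: dark handle in side view, compared with projected box
print("expect handle base/top",proj("side",[[.441,.2255,.03],[.441,.2255,.104]]))
m=(s.max(2)<70)[115:170,235:285]; n,l,st,c=cv2.connectedComponentsWithStats(m.astype(np.uint8))
for i in range(1,n):
    if st[i,4]>20: print(st[i]+[235,115,0,0,0],c[i]+[235,115])
s0=cv2.imread("pics/side0.png")[:,:,::-1]; m=(s0.max(2)<70)[115:170,235:285]; n,l,st,c=cv2.connectedComponentsWithStats(m.astype(np.uint8))
for i in range(1,n):
    if st[i,4]>20: print("start",st[i]+[235,115,0,0,0])
# pad vs tote gap: top-view column through pad/rim beside bars
for u in (358,367,371): print(u,t[125:175,u].max(1))
E
```

```text
eef_pos: [0.4411, 0.2255, 0.0468]
ft_force: [1.0, -0.7, -1.1]
grip_width: 0.0854
grasp_force: 0.0
eef_pos: [0.4415, 0.2258, 0.228]
ft_force: [0.1, 0.2, -1.2]
grip_width: 0.0859
grasp_force: 0.0
clock: 24.7
eef_pos: [0.3712, 0.0664, 0.2263]
tool_rot: [-0.086, 0.996, 0.0, -0.001]
ft_force: [0.0, -0.5, 0.6]
grip_width: 0.0852
grasp_force: 0.0
expect handle base/top [[261.1 146.7]
 [258.6 125.8]]
[251 125  15  29 222] [259.89189189 138.65765766]
[251 152  17   8  71] [259.53521127 155.52112676]
start [254 125  16  35 292]
358 [122 129 132 146 134 136 150 146 158 159 159 162 164 165 163 160 152 149
 145 136 129 129 126 133 112 106 104 103  98  64  85  26   3   7  16  10
   5   0   0  34  35 123 176 103  63  67  49  35  29  36]
367 [ 77  77 101  70  60  65  62  62  66 125 118 117 117 117 115 119 119 120
  79  63  66 126 121 121 122 120 120 121  85  89  73  27  43  39  37  55
  78  71  69  69  59 174 132  87  60  69  61  62  64  61]
371 [102  89  89  90  95  94 104 109 109 120 116 120 117 107 115 113 119 132
 115 136 137 155 148 155 159 156 165 163 165 167 165 162 150 149 136 130
 121 123 126  86  86 179 112 115 118 119 115 118 120 118]
```

The hook stands upright, its handle top on row 125 as at the start. The tote's rim meets the pad at rows 154–156, and the robot is clear.

```bash
python3 -c "
from workcell import ticket
print(ticket.job_done())"
```

```text
the job is handed in; nothing more can be done
None
```

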